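Start a drying batch of oiled tool handles

ROBOT

A 6-joint arm with a two-finger parallel gripper is mounted at the origin on the work surface. World frame = base frame: x ahead of the robot, y to its left, z up, the work surface at z = 0. Lengths are in mm, angles in degrees, forces in N, time in s.
With the tool pointing down it reaches from about 300 to 850 mm from the base axis. Payload 4.2 kg.
Tool frame: the origin (TCP) lies midway between the tips of the shut fingers; the grasp point (between the pads) lies 19 mm behind it; z points along the fingers, y is the line along which they close (so a half turn about z gives the same grasp; the last joint's range is limited). The gripper opens to 91 mm and grips with 3 to 60 N. Pads are 32 mm wide; open, the fingers measure 118 mm over their backs; the gripper's body (76 mm by 178 mm) begins 60 mm behind the grasp point.
Start: joints at [-66.062, 18.312, 89.639, -0, 72.044, -1.146], TCP at [243.775, -520.785, 213.976] pointing down, gripper open.
Joint ranges: [-177.97, 177.97], [-48.28, 115.42], [12.27, 149.76], [-77.06, 257.06], [2.81, 150.46], [-146.56, 146.56]. Speed limits (degrees/s): [147.25, 147.25, 180, 180, 180, 180].

INTERFACE

Orientations are given as [roll, pitch, yaw] about the fixed x, y, z axes, in that order (R = Rz(yaw) Ry(pitch) Rx(roll)).
In Python, from workcell import env gives the robot as it stands.
- The arm moves only by the shell command python3 -m jog 'ROWS' [FORCE]. ROWS is a JSON object of lists of equal length, an entry for each row: "jaw": the finger opening in mm, from 0 to 91.2; "slide": the shift along the tool's x, y, z in units of 30 mm (1.0 is 30 mm), a list of three; "spin": the turn about the tool's z in units of 8 degrees (1.0 is 8 degrees). In form: {"jaw": [jaw, ...], "slide": [[dx, dy, dz], ...], "spin": [spin, ...]}. A call has 1 to 10 rows; each row shifts and turns the commanded pose from where the row before left it, along the tool's axes as they then stand; what a row does not reach is not made up. A row lasts 1/10 s, in which the tool goes at most 50 mm and 8.59 degrees, less where a joint would pass 70% of its speed; a pose out of reach is approached as far as the arm can. A call is refused whole if a number of a shift passes 1 or a number of a turn 1, either way. A call with a gripper value outside its range is refused whole. The fingers move at their own pace and stop on an object; FORCE is the grip in N (left out, the last holds). Time passes only in rows, so rows that do not move let the fingers close. It gives the time, the measured TCP pose, the force, the opening and the grip force at its end, in the units of the state.
- env.state(): the state, without advancing time (a new reading comes with each control period).
- env.grab_frame(name): name is "scene" or "top"; returns the picture (480x640x3 uint8, red, green, blue); there is no depth.
- env.camera_model(name): a dict with "fx", "fy", "cx", "cy" (pixels), "camera_from_world" (4x4, takes a point from world to camera coordinates). Camera axes: x right, y up, looking along -z (the intrinsics and any distortion apply to the point x, -y, -z); pixel columns grow to the right and rows downward; lengths in mm; the calibration is good to about 2 mm. A picture is of the moment at which its call begins. camera_model takes no time and is no camera call.
- env.job_done(): hands the job in; it is judged then, once.
The state is a dict: "time_s": time; "qpos": joint angles; "qvel": joint speeds; "effort": joint torques, N m; "ee_pos": TCP position; "ee_rot": TCP orientation; "force": force on the tool from outside, world axes, zero at the start; "torque": the same for the moment, N m; "gripper_width": finger opening in mm; "gripper_force": force on a finger pad.
Only numpy, scipy, OpenCV 4.12 (cv2) and the standard library are available. Lean on these libraries where they do the work, as an engineer would, in place of code of your own. Each camera call takes 0.05 s, during which the arm holds its last target. There are 200 camera calls.

TASK

Start a drying batch: first turn the round vent plate by its grip bar until its brass stud points at the fixed pointer on the vent base. Then hang every walnut handle that has a steel hanger (two to four of them) in the slotted drying rail, each hanger's neck entering at the rail's open end, and slide them along until each whole handle is beyond the black line, with clear air between neighbouring handles. Last of all, turn the clock's bezel until its brass stud stands at the tip of the clock hand; leave the bare handle and the other things on the bench where they are.

Things in the scene. Friction and masses are not known exactly. Their poses are not given: they have to be found in the camera images.
- handle0: A walnut tool handle standing on its butt, with a steel hanger on top. Origin: centre of its underside. Bottom up: heavy brass butt cap 48 diameter to z 12; walnut body 28 diameter to z 44; round neck 8 diameter to z 62; head disc 32 diameter, z 62 to 66; flat grip tab z 66 to 102, 24 long along its x, 12 thick along its y (pinch across y, fingertips above the disc). 200 g. May be absent.
- handle1: The same kind of hanger and handle as handle0. May be absent.
- handle2: The same kind of hanger and handle as handle0. May be absent.
- handle3: The same kind of hanger and handle as handle0. May be absent.
- rail: Fixed drying rail on legs over a drip tray. Origin at the centre of its underside on the table; y runs along it. Two flat strips, tops at z 105, 5 thick, each 7 to 40 off the centre line, leave a slot 14 wide. A handle hangs by its head disc, neck in the slot (handle origin then at z 43). Below the strips the legs leave 64 clear. Black line across the strips at y -95; handles belong beyond it.
- rail_mouth (a point): Open end of the rail: on the slot's centre line at rail y -135, height of the strips' top. A small flared mouth reaches 11 further out.
- rail_stop (a point): Closed end: inner face of the end plate, on the slot's centre line at rail y +130, height of the strips' top. The plate rises 7 above the strips.
- vent: Fixed vent base, grey plate 140 x 130 x 12 on the table, origin at the centre of its underside, below the turning axis. Its +x points at its steel pointer (a small diamond, its tip 53 from the axis).
- plate (a joint): Angle of the vent plate, rad, anticlockwise from above, about the vertical axis through the vent's origin; the stud is at the pointer at 0 or any whole turn. It turns either way (no stop within a turn either side of 0), stays where left, light friction.
- plate_stud (a point): Brass stud (12 diameter, 8 high) at the rim of the round vent plate (104 diameter, 6 thick), 44 from the axis, at one end of the grip bar.
- plate_grip (a point): Centre of the vent plate's wooden grip bar, on the turning axis, 42 above the table. Bar 68 long, 14 thick, from 21 to 53 above the table; its x axis runs along the bar towards the stud.
- clock: Fixed one-handed bench clock lying face up, foot 86 diameter, origin at the centre of its underside on the turning axis.
- needle (a joint): Angle of the clock's only hand, rad, anticlockwise from above, from the clock's +x. It does not move and cannot be touched.
- needle_tip (a point): Tip of the hand, 23 from the clock's axis, x axis pointing outwards along the hand.
- bezel (a joint): Angle of the bezel's stud, rad, anticlockwise from above, from the clock's +x; the stud is at the hand's tip when it equals joint needle, whole turns aside. Turns freely either way (no stop within a turn of 0), stays where left, light friction.
- bezel_stud (a point): Brass stud (8 diameter) on top of the bezel ring, 29 from the axis.
- bezel_center (a point): On the clock's axis, 48 above the table, level with the top of the bezel ring. Ring: 66 outer diameter, from 22 to 48 above the table; grip it across its diameter.
- bare_handle: A walnut handle without hanger, 48 diameter, 44 high: bystander, not to be hung.
- cork_block: Cork sanding block 60 x 40 x 24: bystander.
- oil_tin: Oil tin, 60 diameter, 100 high: bystander.
- brass_oiler: Brass oiler, 56 diameter, 65 high: bystander.
- mallet: Hammer, lying: bystander.
- walnut_offcut: Walnut offcut 90 x 50 x 35: bystander.
- turnscrew: Screwdriver, lying: bystander.
Not all that is in view belongs to the job. What is shaped like the handle2 but blue or pink is not meant. What is shaped like the handle3 but pink is not meant.

How it is judged:
By the outcome, as a careful person would: the job done as asked, in the order asked, and still so for the second after the job is handed in, with the robot touching nothing.
Of handle0, handle1, handle2, handle3 only 2 to 4 are there at a start; the rules pass over those that are not, and their reading is None.
At some moment in a run one of handle0, handle1, handle2, handle3 may be knocked a few centimetres aside while the robot is not near it.
It also fails if it takes over 210 s, if anything falls off the work surface, if the arm or the gripper's body presses on something with over 40 N, if the wrist force passes 120 N, or if a joint passes its speed limit or range.

## Working session

There is one attempt and no reset: what is moved stays moved. The work goes in short steps, Python scripts to look and compute and a shell command to move; the robot and the scene stay as the last step left them, time stands still between calls to the robot, and variables do not carry over. Pictures are saved under pics/ and viewed, at most 14 in all, crops included, and the job is handed in when it is done.

```bash
ls; mkdir -p pics; cat > h.py <<'E'
import numpy as np, cv2
from workcell import env
def snap(n,f):
    im=env.grab_frame(n); cv2.imwrite(f,im[:,:,::-1]); return im
def ray(n,u,v):
    m=env.camera_model(n); T=np.array(m["camera_from_world"])
    d=np.array([(u-m["cx"])/m["fx"],-(v-m["cy"])/m["fy"],-1.0])
    R=T[:3,:3]; return -R.T@T[:3,3], R.T@d
def at(n,u,v,z):
    o,d=ray(n,u,v); return (o+d*(z-o[2])/d[2])
def proj(n,p):
    m=env.camera_model(n); T=np.array(m["camera_from_world"])
    c=T[:3,:3]@np.array(p)+T[:3,3]; return m["cx"]+m["fx"]*c[0]/-c[2], m["cy"]-m["fy"]*c[1]/-c[2]
E
python3 - <<'E'
from h import *
snap("top","pics/t0.png");snap("scene","pics/s0.png")
for n in("top","scene"):
    m=env.camera_model(n);print({k:(v if k!="camera_from_world" else np.round(v,3).tolist()) for k,v in m.items()})
    print(ray(n,320,240))
print(env.state())
E
```

```text
pics
{'fx': 526.5543181239931, 'fy': 526.5543181239931, 'cx': 315.383218450299, 'cy': 237.4733063763583, 'camera_from_world': [[0.07, -0.998, 0.001, -31.158], [0.973, 0.068, 0.219, -551.877], [-0.218, -0.014, 0.976, -1388.209], [0.0, 0.0, 0.0, 1.0]]}
(array([ 236.29881465,  -12.99886003, 1475.34949703]), array([ 0.2142519 ,  0.00502357, -0.97681666]))
{'fx': 451.1146507826445, 'fy': 451.1146507826445, 'cx': 316.19084944933616, 'cy': 240.96590025480558, 'camera_from_world': [[-0.655, 0.756, 0.02, 352.076], [-0.55, -0.494, 0.674, 249.657], [0.519, 0.43, 0.739, -1324.598], [0.0, 0.0, 0.0, 1.0]]}
(array([1055.23098285,  426.80008134,  803.2284031 ]), array([-0.52576302, -0.42462076, -0.7371203 ]))
{'time_s': 0.1, 'qpos': array([-6.60607840e+01,  1.83456497e+01,  8.96998040e+01, -1.75903699e-03,
        7.20448831e+01, -1.14556224e+00]), 'qvel': array([ 0.06423202, -0.09727036, -0.25473415,  0.11913404, -0.06533736,
       -0.03242077]), 'effort': array([ 4.24432155e-04, -4.13334274e+01, -2.32510078e+01,  7.29615055e-02,
        4.21747752e-02, -6.17740261e-05]), 'ee_pos': array([ 243.58303473, -520.34499518,  213.22507869]), 'ee_rot': array([-1.79909648e+02, -1.33882690e-04,  2.50853218e+01]), 'force': array([0.22593299, 0.19335449, 0.39658152]), 'torque': array([-0.00216352, -0.02703709,  0.01403607]), 'gripper_force': 0.0, 'gripper_width': 91.01961860969166}
```

View pics/t0.png

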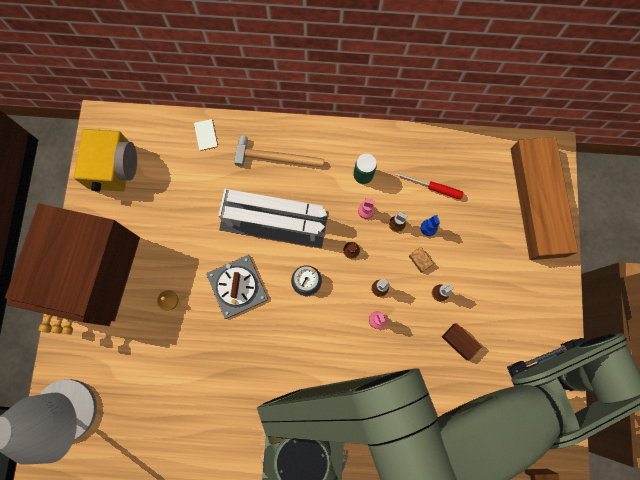

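View pics/s0.png

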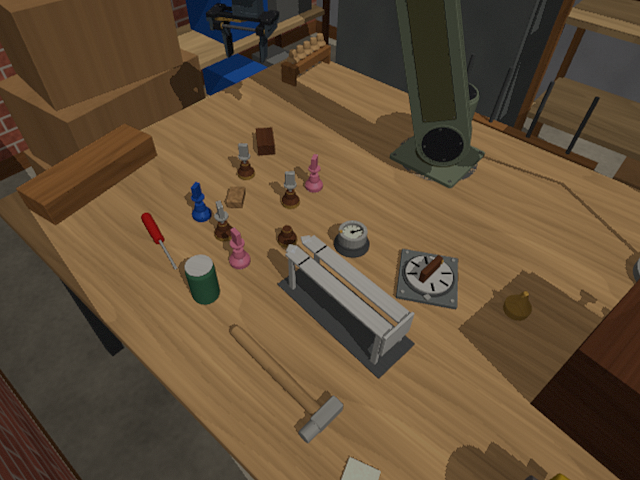

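The top view shows three walnut hangers near (400,221), (381,288) and (443,293). The rail mouth is at its right end, around (325,222). The vent is at (237,287) and the clock at (307,280). Next I'll enlarge the vent and clock, then the handles.

```bash
python3 - <<'E'
from h import *
im=cv2.imread("pics/t0.png")
a=cv2.resize(im[180:330,200:350],None,fx=4,fy=4,interpolation=cv2.INTER_CUBIC)
cv2.imwrite("pics/c1.png",a)
b=cv2.resize(im[190:350,300:480],None,fx=3.7,fy=3.7,interpolation=cv2.INTER_CUBIC)
cv2.imwrite("pics/c2.png",b)
E
```

```text
(no output)
```

View pics/c1.png

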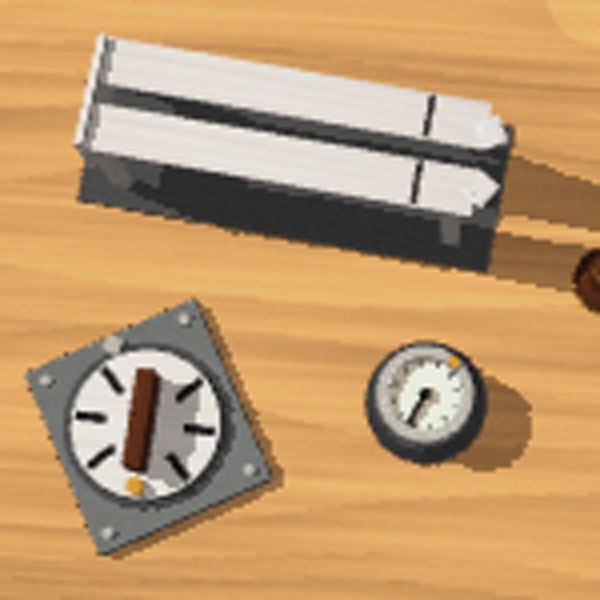

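View pics/c2.png

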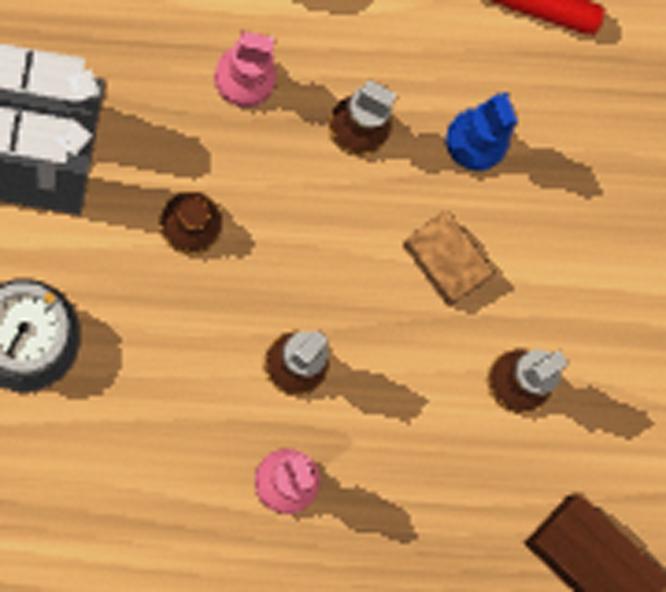

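The crops show four things:
- **Vent:** the stud is at (135,485) in the crop and the pointer diamond at (113,344), roughly opposite.
- **Clock:** the hand points down-left and the stud is up-right.
- **Rail:** the mouth is on the right.
- **Handles:** three grey tabs.

Next I'll measure them.

```bash
cat > meas.py <<'E'
from h import *
def brass(im,c,r=40,n=2):
    hsv=cv2.cvtColor(im,cv2.COLOR_RGB2HSV); x,y=c
    m=np.zeros(im.shape[:2],np.uint8); s=(slice(y-r,y+r),slice(x-r,x+r))
    m[s]=cv2.inRange(hsv[s],(10,140,120),(30,255,255))
    k,l,st,ce=cv2.connectedComponentsWithStats(m)
    return [(int(st[i,4]),*np.round(ce[i],2)) for i in range(1,k)]
def tabs(im,box):
    # grey head pixels
    x0,y0,x1,y1=box; sub=im[y0:y1,x0:x1].astype(int)
    m=((sub.max(2)-sub.min(2)<30)&(sub.max(2)>95)).astype(np.uint8)
    k,l,st,ce=cv2.connectedComponentsWithStats(m)
    return [(int(st[i,4]),*np.round(ce[i]+[x0,y0],2)) for i in range(1,k) if st[i,4]>15]
E
python3 - <<'E'
from meas import *
im=cv2.imread("pics/t0.png")[:,:,::-1].copy(); sc=cv2.imread("pics/s0.png")[:,:,::-1].copy()
print("vent",brass(im,(237,287),26)); print("clk",brass(im,(307,280),16))
print("tabs",tabs(im,(370,205,420,235)),tabs(im,(365,270,400,300)),tabs(im,(425,275,465,305)))
f=lambda p,s,o:((p[0]+.5)/s-.5+o[0],(p[1]+.5)/s-.5+o[1])
q=lambda x,y:f((x,y),4,(200,180))
T=lambda p,z:np.round(at("top",*p,z),1)
vc=[T(q(*p),12) for p in((194,298),(272,480),(105,556),(27,375))]
c=np.mean(vc,0);print("vent",vc,c)
print("sides",[np.degrees(np.arctan2(*(vc[i]-vc[(i+1)%4])[1::-1])).round(1) for i in range(4)],[np.linalg.norm(vc[i]-vc[(i+1)%4]).round() for i in range(4)])
print("pointer",T(q(113,344),16)-c,"stud",T(q(135,485),29)-c)
bar=[T(q(147,368),53),T(q(138,470),53)];print("bar",bar)
print("clock ctr",T(q(427,402),48),"stud",T(q(453,362),50),"hand pivot/tip",T(q(427,395),42),T(q(412,426),42))
for n,p in dict(stopR=(113,42),mouthUp=(495,103),tl=(104,38),slotL=(105,93),slotL2=(98,101),slotR_up=(505,143),slotR_lo=(500,165),lineU1=(432,97),lineU2=(426,134),lineL1=(419,162),lineL2=(415,202),loR=(475,217),loL=(80,150)).items(): print(n,T(q(*p),105))
r=lambda x,y:f((x,y),3.7,(300,190))
for p in((374,103),(309,350),(546,370)): print("tab",T(r(*p),102))
for p in((360,125),(297,363),(520,381)): print("butt",T(r(*p),12))
# scene overlay for cross-check
b=cv2.resize(sc[130:330,180:480],None,fx=2.6,fy=2.6,interpolation=cv2.INTER_CUBIC)
cv2.imwrite("pics/c3.png",b[:,:,::-1])
E
```

```text
vent [(89, np.float64(217.91), np.float64(263.66)), (98, np.float64(258.29), np.float64(269.05)), (1, np.float64(211.0), np.float64(290.0)), (80, np.float64(213.4), np.float64(302.14)), (13, np.float64(233.38), np.float64(301.08)), (107, np.float64(254.64), np.float64(309.1)), (17, np.float64(215.41), np.float64(311.53))]
clk [(37, np.float64(293.11), np.float64(268.41)), (2, np.float64(313.5), np.float64(264.0)), (99, np.float64(319.49), np.float64(283.3)), (1, np.float64(299.0), np.float64(266.0)), (7, np.float64(313.0), np.float64(270.0)), (1, np.float64(291.0), np.float64(275.0)), (38, np.float64(293.89), np.float64(292.24))]
tabs [(79, np.float64(400.01), np.float64(217.78))] [(102, np.float64(382.29), np.float64(284.97))] [(114, np.float64(445.49), np.float64(289.82))]
vent [array([502.3, 194.5,  12. ]), array([378.1, 128. ,  12. ]), array([318.1, 238. ,  12. ]), array([439.4, 305.9,  12. ])] [409.475 216.6    12.   ]
sides [np.float64(28.2), np.float64(-61.4), np.float64(-150.8), np.float64(119.5)] [np.float64(141.0), np.float64(125.0), np.float64(139.0), np.float64(128.0)]
pointer [55.425 30.8    4.   ] stud [-42.975   3.1    17.   ]
bar [array([444.2, 215.9,  53. ]), array([374.6, 214.9,  53. ])]
clock ctr [435.   23.8  48. ] stud [463.4   8.1  50. ] hand pivot/tip [440.6  24.3  42. ] [418.6  33.   42. ]
stopR [658.  253.6 105. ]
mouthUp [633.1  -8.6 105. ]
tl [660.4 260.  105. ]
slotL [621.7 255.1 105. ]
slotL2 [615.8 259.3 105. ]
slotR_up [605.7 -17.1 105. ]
slotR_lo [590.2 -14.8 105. ]
lineU1 [634.4  34.2 105. ]
lineU2 [608.2  36.4 105. ]
lineL1 [588.5  39.6 105. ]
lineL2 [560.7  40.3 105. ]
loR [ 5.533e+02 -5.000e-01  1.050e+02]
loL [580.8 267.6 105. ]
tab [ 614.8 -218.8  102. ]
tab [ 430.7 -179.1  102. ]
tab [ 428.2 -346.8  102. ]
butt [ 621.2 -222.1   12. ]
butt [ 433.  -181.4   12. ]
butt [ 431.1 -349.3   12. ]
```

View pics/c3.png

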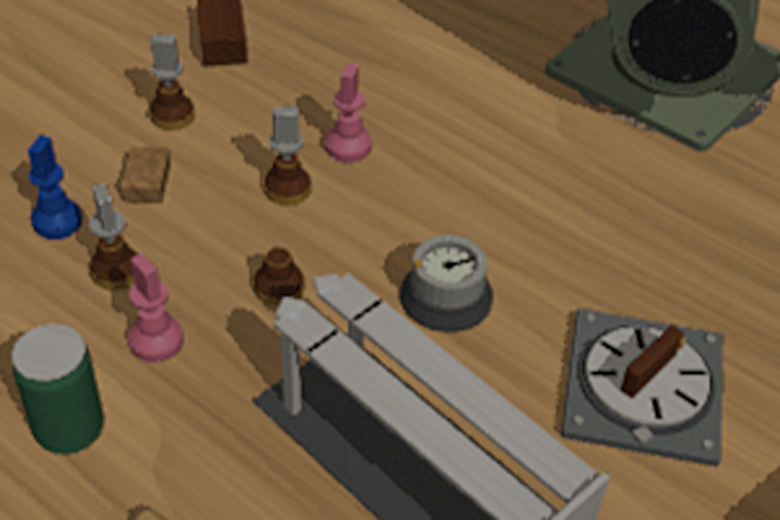

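The scene crop confirms the layout: three walnut hangers, with the vent bar's stud end away from the pointer. Next I'll move to above the vent and align to the bar.

```bash
cat > go.py <<'E'
# usage: go.py x y z [yaw]: prints spin units to reach yaw and slide units in tool axes at the final yaw
import sys; from h import *
s=env.state(); p=s["ee_pos"]; w=s["ee_rot"][2]; a=[float(v) for v in sys.argv[1:]]
yaw=a[3] if len(a)>3 else w
d=np.array(a[:3])-p; 
for y in (w,yaw):
    c,n=np.cos(np.radians(y)),np.sin(np.radians(y))
    print("slide at yaw %.1f:"%y,np.round(np.array([c*d[0]+n*d[1],n*d[0]-c*d[1],-d[2]])/30,3))
print("spin",round(-((yaw-w+180)%360-180)/8,2),"pos",np.round(p,1),"yaw",round(w,2),"rot",np.round(s["ee_rot"][:2],2),"t",round(s["time_s"],1),"w",round(s["gripper_width"],1),"F",np.round(s["force"],1))
E
R10='' 
python3 -m jog '{"jaw":[91,91,91,91,91,91,91,91,91,91],"slide":[[0.7,-0.9,0],[0.7,-0.9,0],[0.7,-0.9,0],[0.7,-0.9,0],[0.7,-0.9,0],[0.7,-0.9,0],[0.7,-0.9,0],[0.7,-0.9,0],[0.7,-0.9,0],[0.7,-0.9,0]],"spin":[0,0,0,0,0,0,0,0,0,0]}' 30
python3 -m jog '{"jaw":[91,91,91,91,91,91,91,91,91,91],"slide":[[0.7,-0.9,0],[0.7,-0.9,0],[0.7,-0.9,0],[0.7,-0.9,0],[0.7,-0.9,0],[0.7,-0.9,0],[0.7,-0.9,0],[0.7,-0.9,0],[0.7,-0.9,0],[0.7,-0.9,0]],"spin":[0,0,0,0,0,0,0,0,0,0]}'
python3 -m jog '{"jaw":[91,91,91],"slide":[[0.7,-0.9,0],[0.7,-0.9,0],[0,0,0]],"spin":[0,0,0]}'
python3 -m jog '{"jaw":[91,91,91,91,91,91,91,91,91,91],"slide":[[0,0,0],[0,0,0],[0,0,0],[0,0,0],[0,0,0],[0,0,0],[0,0,0],[0,0,0],[0,0,0],[0,0,0]],"spin":[-1,-1,-1,-1,-1,-1,-1,-1,-1,-1]}'
python3 -m jog '{"jaw":[91,91,91,91,91,91,91,91,91,91],"slide":[[0,0,0],[0,0,0],[0,0,0],[0,0,0],[0,0,0],[0,0,0],[0,0,0],[0,0,0],[0,0,0],[0,0,0]],"spin":[-1,-1,-1,-1,-1,-1,-1,-1,-1,0]}'
python3 go.py 409.4 215.8 140 178.5
```

```text
time_s: 1.1
ee_pos: [319.3, -185.8, 213.7]
ee_rot: [-180.0, 0.0, 25.1]
force: [1.4, -0.4, -0.5]
gripper_width: 90.9
gripper_force: 0.0
time_s: 2.1
ee_pos: [395.0, 147.8, 213.7]
ee_rot: [180.0, 0.0, 25.1]
force: [0.8, -0.1, 1.3]
gripper_width: 91.4
gripper_force: 0.0
time_s: 2.4
ee_pos: [411.1, 216.2, 213.4]
ee_rot: [-179.9, -0.0, 25.3]
force: [0.9, -0.6, -0.3]
gripper_width: 90.8
gripper_force: 0.0
time_s: 3.4
ee_pos: [409.9, 212.0, 213.6]
ee_rot: [-179.9, 0.0, 105.4]
force: [-0.4, 0.8, 0.2]
gripper_width: 90.9
gripper_force: 0.0
time_s: 4.4
ee_pos: [409.9, 212.1, 213.7]
ee_rot: [-179.9, -0.0, 177.0]
force: [0.1, -0.8, 0.3]
gripper_width: 90.7
gripper_force: 0.0
slide at yaw 177.0: [0.024 0.122 2.455]
slide at yaw 178.5: [0.021 0.122 2.455]
spin -0.18 pos [409.9 212.1 213.7] yaw 177.03 rot [-1.7995e+02 -4.0000e-02] t 4.4 w 90.7 F [ 0.1 -0.8  0.3]
```

```bash

python3 -m jog '{"jaw":[91,60,60,60,60,60,60,60,60],"slide":[[0.02,0.12,0],[0,0,0.9],[0,0,0.9],[0,0,0.9],[0,0,0.9],[0,0,0.9],[0,0,0.9],[0,0,0.66],[0,0,0]],"spin":[-0.2,0,0,0,0,0,0,0,0]}' 20
python3 -m jog '{"jaw":[0,0,0,0,0,0,0,0,0,0],"slide":[[0,0,0],[0,0,0],[0,0,0],[0,0,0],[0,0,0],[0,0,0],[0,0,0],[0,0,0],[0,0,0],[0,0,0]],"spin":[0,0,0,0,0,0,0,0,0,0]}' 20
python3 go.py 409.4 215.8 32 28.7
```

```text
time_s: 5.3
ee_pos: [408.0, 215.7, 29.9]
ee_rot: [-179.8, -0.3, 178.6]
force: [-1.2, -1.1, 0.7]
gripper_width: 60.2
gripper_force: 0.0
time_s: 6.3
ee_pos: [410.1, 218.8, 32.5]
ee_rot: [179.8, 0.0, 178.6]
force: [-3.3, 8.1, 0.9]
gripper_width: 13.8
gripper_force: 20.0
slide at yaw 178.6: [ 0.021 -0.099  0.017]
slide at yaw 28.7: [-0.068  0.075  0.017]
spin 18.73 pos [410.1 218.8  32.5] yaw 178.56 rot [1.7978e+02 4.0000e-02] t 6.3 w 13.8 F [-3.3  8.1  0.9]
```

```bash

python3 -m jog '{"jaw":[0,0,0],"slide":[[0,0.1,0],[0,0,0],[0,0,0]],"spin":[0,0,0]}'
python3 -m jog '{"jaw":[0,0,0,0,0,0,0,0,0,0],"slide":[[0,0,0],[0,0,0],[0,0,0],[0,0,0],[0,0,0],[0,0,0],[0,0,0],[0,0,0],[0,0,0],[0,0,0]],"spin":[0.8,0.8,0.8,0.8,0.8,0.8,0.8,0.8,0.8,0.8]}'
python3 go.py 409.4 215.8 32 28.7
```

```text
time_s: 6.6
ee_pos: [410.1, 218.9, 32.5]
ee_rot: [-179.9, 0.0, 178.7]
force: [-0.6, -5.3, 5.0]
gripper_width: 14.0
gripper_force: 20.0
time_s: 7.6
ee_pos: [410.8, 219.8, 32.5]
ee_rot: [179.9, 0.0, 114.4]
force: [1.5, -1.5, 3.1]
gripper_width: 13.7
gripper_force: 20.0
slide at yaw 114.4: [-0.103 -0.096  0.017]
slide at yaw 28.7: [-0.104  0.095  0.017]
spin 10.72 pos [410.8 219.8  32.5] yaw 114.43 rot [1.7991e+02 2.0000e-02] t 7.6 w 13.7 F [ 1.5 -1.5  3.1]
```

```bash

python3 -m jog '{"jaw":[0,0,0,0,0,0,0,0,0,0],"slide":[[0,0,0],[0,0,0],[0,0,0],[0,0,0],[0,0,0],[0,0,0],[0,0,0],[0,0,0],[0,0,0],[0,0,0]],"spin":[0.9,0.9,0.9,0.9,0.9,0.9,0.9,0.9,0.9,0.9]}'
python3 -m jog '{"jaw":[0,0,0,0,0],"slide":[[0,0,0],[0,0,0],[0,0,0],[0,0,0],[0,0,0]],"spin":[0.8,0.8,0.12,0,0]}'
python3 -m jog '{"jaw":[60,60,60,60,60,60,60,60,60,60],"slide":[[0,0,0],[0,0,0],[0,0,0],[0,0,0],[0,0,-0.8],[0,0,-0.9],[0,0,-0.9],[0,0,-0.9],[0,0,-0.9],[0,0,-0.9]],"spin":[0,0,0,0,0,0,0,0,0,0]}'
python3 go.py 431 -179 160 28.7
```

```text
time_s: 8.6
ee_pos: [411.9, 219.6, 32.5]
ee_rot: [179.8, -0.2, 42.5]
force: [5.5, -3.1, -0.0]
gripper_width: 14.2
gripper_force: 20.0
time_s: 9.1
ee_pos: [412.1, 219.3, 32.5]
ee_rot: [179.9, -0.2, 29.0]
force: [5.5, -4.0, 1.7]
gripper_width: 13.7
gripper_force: 20.0
time_s: 10.1
ee_pos: [409.6, 219.6, 192.2]
ee_rot: [-180.0, 0.0, 28.9]
force: [-0.2, 1.1, -0.5]
gripper_width: 60.0
gripper_force: 0.0
slide at yaw 28.9: [-5.805 11.974  1.072]
slide at yaw 28.7: [-5.757 11.998  1.072]
spin 0.03 pos [409.6 219.6 192.2] yaw 28.93 rot [-1.8e+02  1.0e-02] t 10.1 w 60.0 F [-0.2  1.1 -0.5]
```

```bash
python3 - <<'E'
from h import *
t=snap("top","pics/t1.png")[:,:,::-1];s=snap("scene","pics/s1.png")[:,:,::-1]
P=[(615,-219),(431,-179),(428,-347)]
rows=[]
for n,im in(("top",t),("scene",s)):
    r=[]
    for x,y in P:
        u,v=proj(n,(x,y,80)); u0,v0=int(u)-16,int(v)-16; print(n,u0,v0)
        r.append(cv2.resize(im[v0:v0+32,u0:u0+32],None,fx=8,fy=8,interpolation=cv2.INTER_CUBIC))
    rows.append(np.hstack(r))
cv2.imwrite("pics/c4.png",np.vstack(rows))
E
```

```text
top 383 203
top 366 269
top 429 274
scene 207 192
scene 274 162
scene 228 134
```

View pics/c4.png

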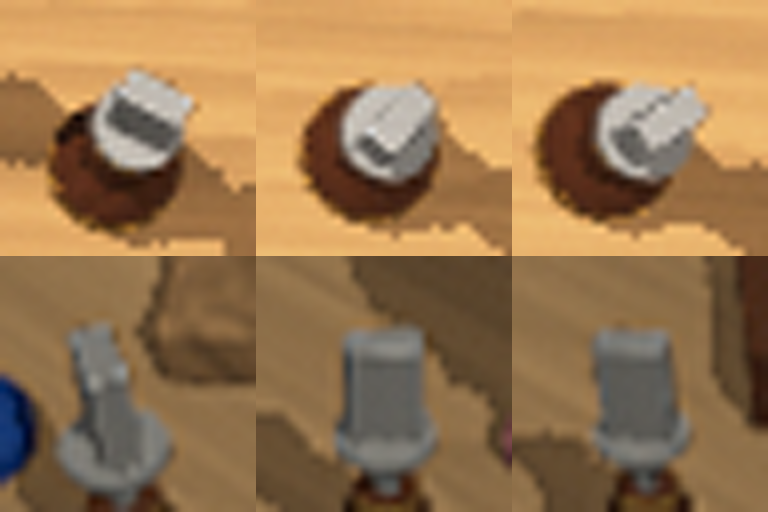

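Top row: the tab tops are centred at tile pixels (153,97), (141,118) and (150,115), with the discs slightly lower. The bottom row shows the tabs from the scene camera. Next I'll convert these to positions and yaws.

```bash
python3 - <<'E'
from h import *
O=dict(A=(383,203),B=(366,269),C=(429,274))
# tile coords: top-face corner quads, disc centre
D=dict(A=([(137,70),(193,100),(183,122),(113,92)],(138,123),[(137,70),(193,100)]),
 B=([(147,85),(178,97),(132,150),(104,138)],(134,133),[(118,144),(162,91)]),
 C=([(173,87),(196,110),(128,142),(100,128)],(133,132),[(114,135),(184,98)]))
for k,(q,d,l) in D.items():
    f=lambda p,z:at("top",O[k][0]+(p[0]+.5)/8-.5,O[k][1]+(p[1]+.5)/8-.5,z)
    c=np.mean([f(p,102) for p in q],0); e=f(l[1],102)-f(l[0],102)
    print(k,"tab",c.round(1)[:2],"disc",f(d,66).round(1)[:2],"yaw",np.degrees(np.arctan2(e[1],e[0])).round(1),np.linalg.norm(e).round(1))
# scene rays: disc centres
S=dict(A=((207,192),(114,445-256)),B=((274,162),(386-256,440-256)),C=((228,134),(641-512,434-256)))
S2=dict(A=(0,0),B=((274,162),(384-256,340-256)),C=((228,134),(632-512,340-256)))
for k,(o,p) in S.items():
    print(k,"scene disc",at("scene",o[0]+(p[0]+.5)/8-.5,o[1]+(p[1]+.5)/8-.5,66).round(1)[:2])
    if k!="A":
        o,p=S2[k];print(k,"scene tab",at("scene",o[0]+(p[0]+.5)/8-.5,o[1]+(p[1]+.5)/8-.5,102).round(1)[:2])
# rail: line/strips
for n,im in(("t",cv2.imread("pics/t0.png")),):
    pass
E
```

```text
A tab [ 623.2 -222.3] disc [ 623.2 -221.8] yaw -115.5 21.3
B tab [ 433.3 -178.9] disc [ 433.  -181.3] yaw -36.5 23.0
C tab [ 432.1 -346.8] disc [ 431.7 -350.2] yaw -58.7 26.5
A scene disc [ 624.  -219.9]
B scene disc [ 437.4 -175.8]
B scene tab [ 434.  -178.7]
C scene disc [ 434.6 -346.2]
C scene tab [ 432.7 -347.3]
```

```bash
python3 - <<'E'
from h import *
f=lambda x,y,z:at("scene",180+(x+.5)/2.6-.5,130+(y+.5)/2.6-.5,z).round(1)[:2]
for n,p in dict(l1=(308,348),l2=(337,330),l3=(355,318),l4=(381,300)).items():print(n,f(*p,105))
im=cv2.imread("pics/t0.png")
for n,p,z in(("pink1",(367,213),8),("bare",(351,250),30)):print(n,at("top",*p,z).round()[:2])
u,v=proj("scene",(620,262,105));print(u,v)
u,v=proj("scene",(605,120,105));u,v=int(u),int(v)
cv2.imwrite("pics/c5.png",cv2.resize(cv2.imread("pics/s1.png")[v-75:v+75,u-100:u+100],None,fx=4,fy=4,interpolation=cv2.INTER_CUBIC));print(u-100,v-75)
E
python3 go.py 433.5 -179 192 143.5
```

```text
l1 [635.   33.6]
l2 [606.5  38.2]
l3 [587.7  40.5]
l4 [559.4  43.5]
pink1 [ 647. -135.]
bare [531. -94.]
397.4125744053643 324.1207368491938
241 202
slide at yaw 28.9: [-5.82  12.012  0.085]
slide at yaw 143.5: [ -8.505 -10.287   0.085]
spin -14.32 pos [412.  220.9 194.6] yaw 28.93 rot [179.99  -0.45] t 10.2 w 59.9 F [ 0.5  0.3 -1.2]
```

View pics/c5.png

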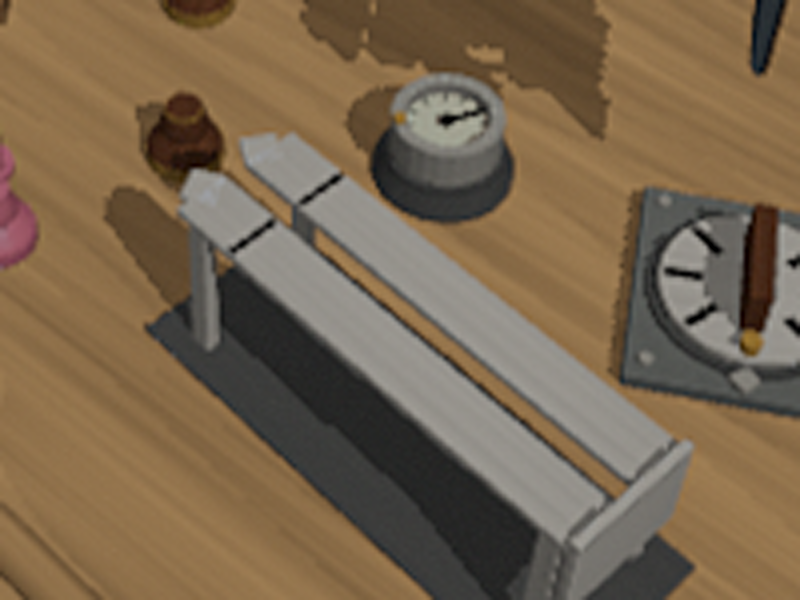

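The stud now sits at the vent pointer (stud (752,343), diamond (745,380) in the crop). The rail's slot end is at about (615,488). On to handle B.

```bash
python3 - <<'E'
from h import *
f=lambda x,y,z:at("scene",241+(x+.5)/4-.5,202+(y+.5)/4-.5,z).round(1)[:2]
for p in((605,499),(628,477),(615,488),(315,208),(303,226),(255,258),(228,192),(247,160)):print(p,f(*p,105))
e=f(615,488,105);l=np.array([597.4,38]);d=e-l;print(np.degrees(np.arctan2(-d[0],d[1])),np.linalg.norm(d))
# stud vs pointer
print(np.degrees(np.arctan2(*(f(752,340,29)-[411,219])[::-1])),np.degrees(np.arctan2(*(f(745,380,16)-[411,219])[::-1])))
E
python3 -m jog '{"jaw":[60,60,60,60,60,60,60,60,60,60],"slide":[[-0.45,0.92,0],[-0.45,0.92,0],[-0.45,0.92,0],[-0.45,0.92,0],[-0.45,0.92,0],[-0.45,0.92,0],[-0.45,0.92,0],[-0.45,0.92,0],[-0.45,0.92,0],[-0.45,0.92,0]],"spin":[0,0,0,0,0,0,0,0,0,0]}' 30
python3 -m jog '{"jaw":[60,60,60,60,60,60,60,60,60,60],"slide":[[-0.45,0.92,0],[-0.45,0.92,0],[-0.42,0.97,0],[0,0,0],[0,0,0],[0,0,0],[0,0,0],[0,0,0],[0,0,0],[0,0,0]],"spin":[0,0,0,-1,-1,-1,-1,-1,-1,-1]}'
python3 -m jog '{"jaw":[60,60,60,60,60,60,60,60,60],"slide":[[0,0,0],[0,0,0],[0,0,0],[0,0,0],[0,0,0],[0,0,0],[0,0,0],[0,0,0],[0,0,0]],"spin":[-1,-1,-1,-1,-1,-1,-1,-0.3,0]}'
python3 go.py 433.5 -179 71 143.5
```

```text
(605, 499) [630.5 257.2]
(628, 477) [614.  258.4]
(615, 488) [622.8 257.3]
(315, 208) [586.7  48.2]
(303, 226) [599.9  51.5]
(255, 258) [631.7  47.3]
(228, 192) [608.4   7.8]
(247, 160) [5.854e+02 2.000e-01]
-6.606735143209187 220.76605264396972
30.12027824799682 29.50699983069307
time_s: 11.2
ee_pos: [424.6, -88.2, 190.1]
ee_rot: [-179.9, 0.1, 28.9]
force: [0.8, 0.5, 0.2]
gripper_width: 59.9
gripper_force: 0.0
time_s: 12.2
ee_pos: [430.8, -179.7, 189.9]
ee_rot: [-179.9, -0.0, 85.3]
force: [0.2, 0.6, 0.6]
gripper_width: 60.2
gripper_force: 0.0
time_s: 13.1
ee_pos: [430.9, -179.7, 190.1]
ee_rot: [-180.0, -0.1, 143.3]
force: [-0.1, -0.1, -0.6]
gripper_width: 60.0
gripper_force: 0.0
slide at yaw 143.3: [-0.055  0.072  3.969]
slide at yaw 143.5: [-0.055  0.071  3.969]
spin -0.02 pos [ 430.9 -179.7  190.1] yaw 143.32 rot [-1.7998e+02 -1.1000e-01] t 13.1 w 60.0 F [-0.1 -0.1 -0.6]
```

```bash

python3 -m jog '{"jaw":[60,60,60,60,60,60,60],"slide":[[-0.05,0.07,0.6],[0,0,0.7],[0,0,0.7],[0,0,0.7],[0,0,0.7],[0,0,0.55],[0,0,0]],"spin":[0,0,0,0,0,0,0]}' 30
python3 -m jog '{"jaw":[0,0,0,0,0,0,0,0,0,0],"slide":[[0,0,0],[0,0,0],[0,0,0],[0,0,0],[0,0,0],[0,0,0],[0,0,0],[0,0,0],[0,0,0],[0,0,0]],"spin":[0,0,0,0,0,0,0,0,0,0]}' 30
python3 - <<'E'
from h import *
t=snap("top","pics/t2.png")[:,:,::-1];s=snap("scene","pics/s2.png")[:,:,::-1]
r=[]
for n,im in(("top",t),("scene",s)):
    u,v=proj(n,(433,-179,60));u,v=int(u),int(v);r.append(cv2.resize(im[v-30:v+30,u-30:u+30],None,fx=6,fy=6,interpolation=cv2.INTER_CUBIC))
cv2.imwrite("pics/c6.png",np.hstack(r))
E
python3 go.py 433.5 -179 71 84
```

```text
time_s: 13.8
ee_pos: [431.9, -178.4, 70.2]
ee_rot: [-179.9, -0.3, 143.3]
force: [0.2, 0.8, 0.5]
gripper_width: 59.8
gripper_force: 0.0
time_s: 14.8
ee_pos: [434.0, -179.4, 72.7]
ee_rot: [-180.0, 0.0, 143.3]
force: [-1.0, 0.8, 1.1]
gripper_width: 11.8
gripper_force: 30.0
slide at yaw 143.3: [0.021 0.001 0.057]
slide at yaw 84.0: [ 0.011 -0.017  0.057]
spin 7.42 pos [ 434.  -179.4   72.7] yaw 143.33 rot [-1.8e+02  1.0e-02] t 14.9 w 11.9 F [-0.6 -0.4  0.8]
```

View pics/c6.png

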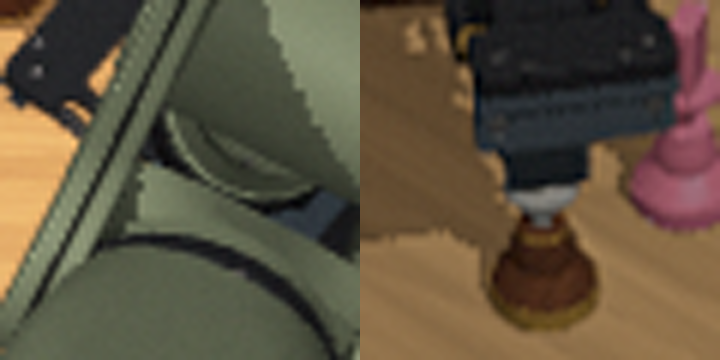

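```bash

python3 -m jog '{"jaw":[0,0,0,0,0,0],"slide":[[0,0,-0.4],[0,0,-0.8],[0,0,-0.9],[0,0,-0.9],[0,0,-0.9],[0,0,-0.3]],"spin":[0,0,0,0,0,0]}' 40
python3 -m jog '{"jaw":[0,0,0,0,0,0,0,0,0,0],"slide":[[0,0,0],[0,0,0],[0,0,0],[0,0,0],[0,0,0],[0,0,0],[0,0,0],[0,0,0],[0,0,0],[0,0,0]],"spin":[0.75,0.75,0.75,0.75,0.75,0.75,0.75,0.75,0.75,0.75]}'
python3 go.py 586.6 -61.2 195 83.8
```

```text
time_s: 15.5
ee_pos: [435.0, -179.7, 200.7]
ee_rot: [179.9, 0.2, 143.3]
force: [0.4, -0.1, -1.3]
gripper_width: 12.0
gripper_force: 40.0
time_s: 16.5
ee_pos: [433.1, -178.9, 197.1]
ee_rot: [-179.8, -0.0, 83.1]
force: [1.2, -0.3, -2.9]
gripper_width: 11.9
gripper_force: 40.0
slide at yaw 83.1: [4.512 4.606 0.071]
slide at yaw 83.8: [4.454 4.663 0.071]
spin -0.09 pos [ 433.1 -178.9  197.1] yaw 83.08 rot [-1.7984e+02 -5.0000e-02] t 16.5 w 11.9 F [ 1.2 -0.3 -2.9]
```

```bash

python3 -m jog '{"jaw":[0,0,0,0,0,0,0,0,0,0],"slide":[[0.4,0.4,0],[0.8,0.83,0],[0.8,0.83,0],[0.8,0.83,0],[0.8,0.83,0],[0.8,0.83,0],[0.08,0.08,0],[0,0,0],[0,0,0],[0,0,0]],"spin":[-0.08,0,0,0,0,0,0,0,0,0]}'
python3 -m jog '{"jaw":[0,0,0,0,0,0,0],"slide":[[0,0,0.5],[0,0,0.7],[0,0,0.7],[0,0,0.6],[0,0,0],[0,0,0],[0,0,0]],"spin":[0,0,0,0,0,0,0]}'
python3 - <<'E'
from h import *
t=snap("top","pics/t3.png")[:,:,::-1];s=snap("scene","pics/s3.png")[:,:,::-1]
r=[]
for n,im in(("top",t),("scene",s)):
    u,v=proj(n,(595,0,100));u,v=int(u),int(v);r.append(cv2.resize(im[v-50:v+50,u-40:u+40],None,fx=5,fy=5,interpolation=cv2.INTER_CUBIC));print(u-40,v-50)
cv2.imwrite("pics/c7.png",np.hstack(r))
E
python3 go.py 590 -30 121 83.8
```

```text
time_s: 17.5
ee_pos: [585.2, -61.1, 198.3]
ee_rot: [-179.9, 0.0, 83.9]
force: [0.4, 0.1, -2.6]
gripper_width: 11.8
gripper_force: 40.0
time_s: 18.2
ee_pos: [587.0, -60.9, 125.1]
ee_rot: [179.8, 0.0, 83.9]
force: [0.1, 0.0, -2.0]
gripper_width: 11.7
gripper_force: 40.0
279 169
259 195
slide at yaw 84.0: [ 1.027 -0.008  0.133]
slide at yaw 83.8: [ 1.027 -0.011  0.133]
spin 0.02 pos [587.  -60.7 125. ] yaw 83.95 rot [1.7986e+02 1.0000e-02] t 18.3 w 12.0 F [ 1.   0.1 -3.7]
```

View pics/c7.png

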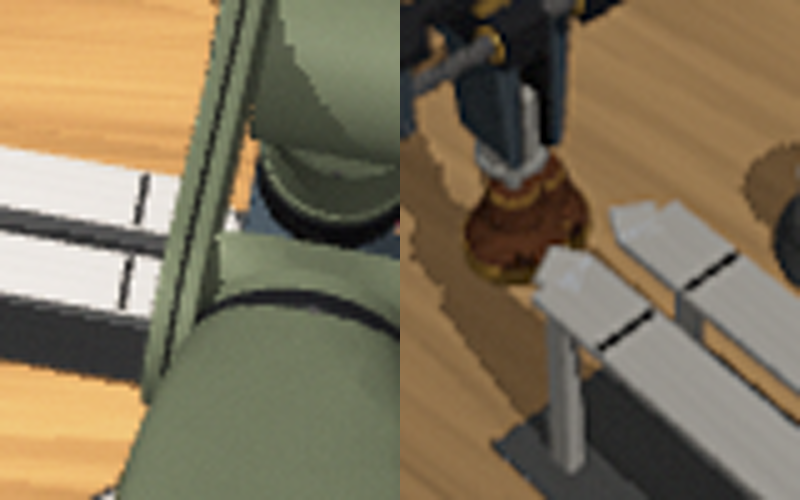

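The handle hangs straight in front of the mouth. Its disc is at (512,163) in the crop and the black line's slot midpoint at about (667,300). Next I'll check the lateral offset.

```bash
python3 - <<'E'
from h import *
f=lambda x,y,z:at("scene",259+(x-400+.5)/5-.5,195+(y+.5)/5-.5,z).round(1)[:2]
u=np.array([.108,.994]);n=np.array([u[1],-u[0]]);L=np.array([597.4,38.2])
for k,p,z in(("disc",(512,163),116),("line",(667,300),105),("tab top",(528,92),154),("slotL",(600,250),105),("slotR",(615,210),105)):
    q=f(*p,z);print(k,q,"along",(q-L)@u-95,"across",(q-L)@n)
q=np.array([587,-60.8]);print((q-L)@u-95,(q-L)@n)
E
```

```text
disc [592.4 -54.4] along -187.58440000000002 across 5.0308
line [598.8  38.7] along -94.3518 across 1.3375999999999773
tab top [584.2 -51.2] along -185.2892 across -3.465599999999931
slotL [ 5.968e+02 -1.000e-01] along -133.13500000000002 across 3.5399999999999774
slotR [575.8 -10.7] along -145.9394 across -16.18920000000002
-194.5292 0.35440000000002314
```

```bash

python3 -m jog '{"jaw":[0,0,0,0,0],"slide":[[0.3,0,0.13],[0.4,0,0],[0.4,0,0],[0.3,0,0],[0,0,0]],"spin":[0,0,0,0,0]}'
python3 -m jog '{"jaw":[0,0,0,0],"slide":[[0.3,0,0],[0.3,0,0],[0,0,0],[0,0,0]],"spin":[0,0,0,0]}'
python3 -m jog '{"jaw":[0,0,0,0],"slide":[[0.3,0,0],[0.3,0,0],[0,0,0],[0,0,0]],"spin":[0,0,0,0]}'
python3 go.py 618 230 121 83.8
```

```text
time_s: 18.8
ee_pos: [590.9, -16.9, 119.8]
ee_rot: [180.0, -0.0, 84.1]
force: [0.1, -0.0, -2.5]
gripper_width: 12.0
gripper_force: 40.0
time_s: 19.2
ee_pos: [592.6, -0.7, 119.7]
ee_rot: [-180.0, 0.0, 84.0]
force: [-0.6, -0.5, -2.5]
gripper_width: 11.6
gripper_force: 40.0
time_s: 19.6
ee_pos: [594.5, 17.4, 119.7]
ee_rot: [-180.0, 0.0, 84.0]
force: [0.3, -0.2, -2.1]
gripper_width: 11.8
gripper_force: 40.0
slide at yaw 84.0: [ 7.129  0.039 -0.043]
slide at yaw 83.8: [ 7.129  0.013 -0.043]
spin 0.03 pos [594.5  17.4 119.7] yaw 84.01 rot [-1.8e+02  2.0e-02] t 19.6 w 11.8 F [ 0.3 -0.2 -2.1]
```

```bash

python3 -m jog '{"jaw":[0,0,0,0,0,0,0,0,0],"slide":[[0.5,0,0],[0.5,0,0],[0.5,0,0],[0.5,0,0],[0.5,0,0],[0.5,0,0],[0.5,0,0],[0,0,0],[0,0,0]],"spin":[0,0,0,0,0,0,0,0,0]}'
python3 -m jog '{"jaw":[0,0,0,0,0,0,0,0,0,0],"slide":[[0.5,0,0],[0.5,0,0],[0.5,0,0],[0.5,0,0],[0.5,0,0],[0.5,0,0],[0.5,0,0],[0,0,0],[0,0,0],[0,0,0]],"spin":[0,0,0,0,0,0,0,0,0,0]}'
python3 go.py 618 229 116 83.8
```

```text
time_s: 20.5
ee_pos: [605.5, 121.8, 119.6]
ee_rot: [-180.0, 0.0, 84.0]
force: [-0.1, 0.0, -2.2]
gripper_width: 11.8
gripper_force: 40.0
time_s: 21.5
ee_pos: [616.5, 225.4, 119.6]
ee_rot: [-180.0, 0.0, 84.0]
force: [-0.3, -0.4, -2.1]
gripper_width: 11.9
gripper_force: 40.0
slide at yaw 84.0: [0.125 0.038 0.122]
slide at yaw 83.8: [0.125 0.038 0.122]
spin 0.02 pos [616.5 225.4 119.6] yaw 83.95 rot [-1.7999e+02  4.0000e-02] t 21.5 w 11.9 F [-0.3 -0.4 -2.1]
```

```bash

python3 -m jog '{"jaw":[0,0,0,0],"slide":[[0,0,0.06],[0,0,0.06],[0,0,0],[0,0,0]],"spin":[0,0,0,0]}'
python3 -m jog '{"jaw":[0,0,0],"slide":[[0,0,0.03],[0,0,0],[0,0,0]],"spin":[0,0,0]}' 
python3 -m jog '{"jaw":[20,30,40,40,40,40,40,40,40,40],"slide":[[0,0,0],[0,0,0],[0,0,0],[0,0,0],[0,0,-0.3],[0,0,-0.7],[0,0,-0.9],[0,0,-0.9],[0,0,-0.5],[0,0,0]],"spin":[0,0,0,0,0,0,0,0,0,0]}' 
python3 go.py 432.5 -347.5 215 121
```

```text
time_s: 21.9
ee_pos: [616.6, 225.7, 116.1]
ee_rot: [-180.0, 0.0, 83.9]
force: [-0.6, -0.6, -2.4]
gripper_width: 11.3
gripper_force: 40.0
time_s: 22.2
ee_pos: [616.7, 225.8, 115.7]
ee_rot: [180.0, 0.0, 84.0]
force: [-0.8, 0.0, 1.8]
gripper_width: 11.8
gripper_force: 40.0
time_s: 23.2
ee_pos: [618.0, 226.5, 217.9]
ee_rot: [179.7, -0.2, 84.0]
force: [0.7, 0.8, 0.2]
gripper_width: 39.7
gripper_force: 0.0
slide at yaw 84.0: [-19.679  -4.14    0.096]
slide at yaw 121.0: [-13.216 -15.157   0.096]
spin -4.63 pos [618.  226.5 217.9] yaw 83.97 rot [ 1.7965e+02 -1.6000e-01] t 23.2 w 39.7 F [0.7 0.8 0.2]
```

```bash
python3 - <<'E'
from meas import *
im=snap("top","pics/t4.png");s=snap("scene","pics/s4.png")
print(tabs(im,(370,190,480,240)),tabs(im,(420,260,480,320)))
u,v=proj("scene",(610,130,100));u,v=int(u),int(v)
cv2.imwrite("pics/c8.png",cv2.resize(s[v-80:v+80,u-100:u+100,::-1],None,fx=3,fy=3,interpolation=cv2.INTER_CUBIC))
E
```

```text
[(84, np.float64(400.0), np.float64(217.93))] [(117, np.float64(445.44), np.float64(289.79))]
```

View pics/c8.png

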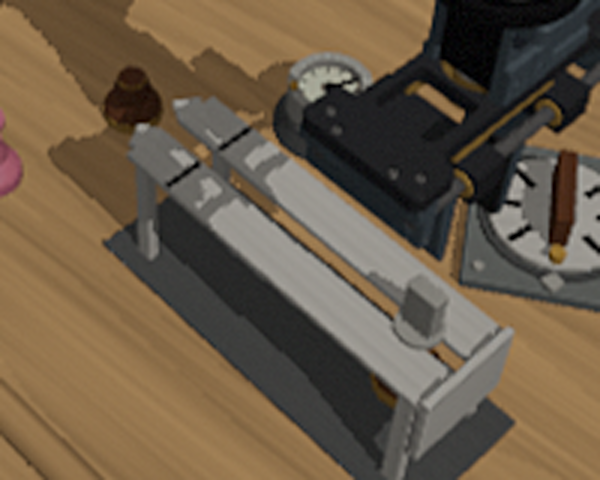

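The first handle hangs near the stop (disc at (418,328)), and the other two haven't moved. Next is handle C.

```bash

python3 -m jog '{"jaw":[40,40,40,40,40,40,40,40,40,40],"slide":[[-0.94,-0.2,0],[-0.94,-0.2,0],[-0.94,-0.2,0],[-0.94,-0.2,0],[-0.94,-0.2,0],[-0.94,-0.2,0],[-0.94,-0.2,0],[-0.94,-0.2,0],[-0.94,-0.2,0],[-0.94,-0.2,0]],"spin":[0,0,0,0,0,0,0,0,0,0]}' 30
python3 -m jog '{"jaw":[60,60,60,60,60,60,60,60,60,60],"slide":[[-0.94,-0.2,0],[-0.94,-0.2,0],[-0.94,-0.2,0],[-0.94,-0.2,0],[-0.94,-0.2,0],[-0.94,-0.2,0],[-0.94,-0.2,0],[-0.94,-0.2,0],[-0.94,-0.2,0],[-0.94,-0.2,0]],"spin":[0,0,0,0,0,0,0,0,0,0]}'
python3 -m jog '{"jaw":[60,60,60,60,60,60,60,60],"slide":[[-0.88,0,0],[0,0,0],[0,0,0],[0,0,0],[0,0,0],[0,0,0],[0,0,0],[0,0,0]],"spin":[0,-0.9,-0.9,-0.9,-0.9,-0.9,-0.13,0]}'
python3 go.py 432.5 -347.5 73 121
```

```text
time_s: 24.3
ee_pos: [525.9, -49.1, 212.7]
ee_rot: [-179.8, 0.0, 84.0]
force: [-0.1, 0.1, -0.7]
gripper_width: 40.2
gripper_force: 0.0
time_s: 25.3
ee_pos: [436.8, -322.8, 212.7]
ee_rot: [-179.9, -0.1, 84.0]
force: [-0.4, -0.1, -0.2]
gripper_width: 59.8
gripper_force: 0.0
time_s: 26.1
ee_pos: [434.8, -348.2, 213.3]
ee_rot: [-180.0, -0.1, 120.9]
force: [0.2, -0.5, 0.2]
gripper_width: 60.2
gripper_force: 0.0
slide at yaw 120.9: [ 0.059 -0.053  4.676]
slide at yaw 121.0: [ 0.059 -0.053  4.676]
spin -0.01 pos [ 434.8 -348.2  213.3] yaw 120.88 rot [-1.7996e+02 -1.0000e-01] t 26.1 w 60.2 F [ 0.2 -0.5  0.2]
```

```bash

python3 -m jog '{"jaw":[60,60,60,60,60,60,60,60],"slide":[[0.05,-0.05,0.6],[0,0,0.8],[0,0,0.8],[0,0,0.8],[0,0,0.8],[0,0,0.6],[0,0,0.3],[0,0,0]],"spin":[0,0,0,0,0,0,0,0]}' 30
python3 -m jog '{"jaw":[0,0,0,0,0,0,0,0,0,0],"slide":[[0,0,0],[0,0,0],[0,0,0],[0,0,0],[0,0,0],[0,0,0],[0,0,0],[0,0,0],[0,0,0],[0,0,0]],"spin":[0,0,0,0,0,0,0,0,0,0]}' 30
python3 go.py 586.6 -61.2 195 83.8
```

```text
time_s: 26.9
ee_pos: [432.4, -347.4, 72.0]
ee_rot: [-179.9, -0.2, 120.9]
force: [0.4, -0.9, 0.6]
gripper_width: 60.2
gripper_force: 0.0
time_s: 27.9
ee_pos: [433.0, -348.1, 73.4]
ee_rot: [-180.0, 0.0, 121.0]
force: [-1.3, 0.2, 2.1]
gripper_width: 11.9
gripper_force: 30.0
slide at yaw 121.0: [ 5.559  9.314 -4.054]
slide at yaw 83.8: [10.06   4.057 -4.054]
spin 4.65 pos [ 433.  -348.1   73.4] yaw 121.01 rot [-1.7999e+02  1.0000e-02] t 27.9 w 11.9 F [-1.3  0.2  2.1]
```

```bash

python3 -m jog '{"jaw":[0,0,0,0,0,0,0],"slide":[[0,0,-0.4],[0,0,-0.8],[0,0,-0.9],[0,0,-0.9],[0,0,-0.8],[0,0,-0.3],[0,0,0]],"spin":[0,0,0,0,0,0,0]}' 40
python3 -m jog '{"jaw":[0,0,0,0,0,0,0],"slide":[[0,0,0],[0,0,0],[0,0,0],[0,0,0],[0,0,0],[0,0,0],[0,0,0]],"spin":[0.7,0.8,0.8,0.8,0.8,0.75,0]}'
python3 -m jog '{"jaw":[0,0,0,0,0,0,0,0,0,0],"slide":[[0.8,0.32,0],[0.8,0.32,0],[0.8,0.32,0],[0.8,0.32,0],[0.8,0.32,0],[0.8,0.32,0],[0.8,0.32,0],[0.8,0.32,0],[0.8,0.32,0],[0.8,0.32,0]],"spin":[0,0,0,0,0,0,0,0,0,0]}'
python3 -m jog '{"jaw":[0,0,0,0,0,0],"slide":[[0.8,0.32,0],[0.8,0.32,0],[0.45,0.2,0],[0,0,0],[0,0,0],[0,0,0]],"spin":[0,0,0,0,0,0]}'
python3 go.py 586.8 -61.2 121 83.9
```

```text
time_s: 28.6
ee_pos: [433.7, -348.3, 197.5]
ee_rot: [179.9, 0.2, 121.0]
force: [0.5, -0.2, -3.2]
gripper_width: 12.0
gripper_force: 40.0
time_s: 29.3
ee_pos: [432.4, -347.4, 194.5]
ee_rot: [-179.8, -0.1, 83.8]
force: [-0.8, -1.3, -2.5]
gripper_width: 11.8
gripper_force: 40.0
time_s: 30.3
ee_pos: [554.2, -118.6, 195.0]
ee_rot: [-179.9, -0.0, 84.0]
force: [-0.7, 1.0, -2.9]
gripper_width: 12.1
gripper_force: 40.0
time_s: 30.9
ee_pos: [585.5, -62.3, 196.0]
ee_rot: [-179.9, 0.0, 83.8]
force: [0.8, 0.5, -2.5]
gripper_width: 11.8
gripper_force: 40.0
slide at yaw 83.8: [0.043 0.039 2.499]
slide at yaw 83.9: [0.043 0.039 2.499]
spin -0.02 pos [585.5 -62.3 196. ] yaw 83.78 rot [-1.7995e+02  4.0000e-02] t 30.9 w 11.8 F [ 0.8  0.5 -2.5]
```

```bash

python3 -m jog '{"jaw":[0,0,0,0,0,0,0,0],"slide":[[0,0,0.5],[0,0,0.7],[0,0,0.7],[0,0,0.6],[0,0,0],[0,0,0],[0,0,0],[0,0,0]],"spin":[0,0,0,0,0,0,0,0]}'
python3 go.py 586.8 -61.2 120.5 83.9
```

```text
time_s: 31.7
ee_pos: [586.9, -61.7, 122.5]
ee_rot: [179.9, 0.0, 83.8]
force: [0.0, -0.1, -2.5]
gripper_width: 11.7
gripper_force: 40.0
slide at yaw 83.8: [ 0.016 -0.004  0.068]
slide at yaw 83.9: [ 0.016 -0.004  0.068]
spin -0.01 pos [586.9 -61.7 122.5] yaw 83.79 rot [1.7986e+02 1.0000e-02] t 31.7 w 11.7 F [ 0.  -0.1 -2.5]
```

```bash

python3 -m jog '{"jaw":[0,0,0,0,0],"slide":[[0.3,0,0.06],[0.4,0,0],[0.4,0,0],[0.3,0,0],[0,0,0]],"spin":[0,0,0,0,0]}'
python3 -m jog '{"jaw":[0,0,0,0,0],"slide":[[0.3,0,0],[0.3,0,0],[0.3,0,0],[0.3,0,0],[0,0,0]],"spin":[0,0,0,0,0]}'
python3 -m jog '{"jaw":[0,0,0,0,0,0,0,0,0],"slide":[[0.5,0,0],[0.5,0,0],[0.5,0,0],[0.5,0,0],[0.5,0,0],[0.5,0,0],[0.5,0,0],[0,0,0],[0,0,0]],"spin":[0,0,0,0,0,0,0,0,0]}'
python3 -m jog '{"jaw":[0,0,0,0,0],"slide":[[0.5,0,0],[0.5,0,0],[0.1,0,0],[0,0,0],[0,0,0]],"spin":[0,0,0,0,0]}'
python3 go.py 610 154 116.4 83.8
```

```text
time_s: 32.2
ee_pos: [590.8, -17.8, 119.4]
ee_rot: [180.0, -0.0, 83.9]
force: [-0.5, -0.9, -1.6]
gripper_width: 11.5
gripper_force: 40.0
time_s: 32.7
ee_pos: [594.7, 17.5, 119.4]
ee_rot: [180.0, -0.0, 83.9]
force: [-0.0, -0.7, -2.2]
gripper_width: 12.1
gripper_force: 40.0
time_s: 33.6
ee_pos: [605.8, 120.9, 119.3]
ee_rot: [-180.0, 0.0, 83.9]
force: [0.1, 0.2, -2.7]
gripper_width: 11.7
gripper_force: 40.0
time_s: 34.1
ee_pos: [609.3, 153.2, 119.3]
ee_rot: [-180.0, 0.0, 83.8]
force: [0.5, 0.7, -2.9]
gripper_width: 11.4
gripper_force: 40.0
slide at yaw 83.8: [0.028 0.02  0.098]
slide at yaw 83.8: [0.028 0.02  0.098]
spin 0.0 pos [609.3 153.2 119.3] yaw 83.82 rot [-1.7999e+02  3.0000e-02] t 34.1 w 11.4 F [ 0.5  0.7 -2.9]
```

```bash

python3 -m jog '{"jaw":[0,0,0,0],"slide":[[0,0,0.06],[0,0,0.04],[0,0,0.02],[0,0,0]],"spin":[0,0,0,0]}'
python3 -m jog '{"jaw":[20,30,40,40,40,40,40,40,40,40],"slide":[[0,0,0],[0,0,0],[0,0,0],[0,0,0],[0,0,-0.3],[0,0,-0.7],[0,0,-0.9],[0,0,-0.9],[0,0,-0.5],[0,0,0]],"spin":[0,0,0,0,0,0,0,0,0,0]}' 30
python3 - <<'E'
from meas import *
im=snap("top","pics/t5.png");print(tabs(im,(370,190,480,240)))
E
python3 go.py 623.5 -221 210 65
```

```text
time_s: 34.5
ee_pos: [609.4, 152.9, 116.4]
ee_rot: [180.0, 0.0, 83.8]
force: [-2.5, -1.8, 2.6]
gripper_width: 11.8
gripper_force: 40.0
time_s: 35.5
ee_pos: [611.0, 153.8, 218.3]
ee_rot: [179.6, -0.1, 83.8]
force: [-0.7, 0.4, -0.1]
gripper_width: 40.1
gripper_force: 0.0
[(83, np.float64(400.0), np.float64(217.86))]
slide at yaw 83.8: [-12.363   1.794   0.209]
slide at yaw 65.0: [-11.125   5.683   0.209]
spin 2.35 pos [610.  153.5 216.3] yaw 83.8 rot [ 1.7984e+02 -5.0000e-02] t 35.5 w 40.1 F [ 0.  -0.4 -0.7]
```

```bash

python3 -m jog '{"jaw":[60,60,60,60,60,60,60,60,60,60],"slide":[[-0.9,0.13,0],[-0.9,0.13,0],[-0.9,0.13,0],[-0.9,0.13,0],[-0.9,0.13,0],[-0.9,0.13,0],[-0.9,0.13,0],[-0.9,0.13,0],[-0.9,0.13,0],[-0.9,0.13,0]],"spin":[0,0,0,0,0,0,0,0,0,0]}'
python3 -m jog '{"jaw":[60,60,60,60,60,60,60,60,60,60],"slide":[[-0.9,0.13,0],[-0.9,0.13,0],[-0.9,0.13,0],[-0.66,0.1,0],[0,0,0],[0,0,0],[0,0,0],[0,0,0],[0,0,0],[0,0,0]],"spin":[0,0,0,0,0.8,0.8,0.75,0,0,0]}'
python3 - <<'E'
from h import *
s=snap("scene","pics/s6.png")[:,:,::-1]
E
python3 go.py 623.5 -221 73 65
```

```text
time_s: 36.55
ee_pos: [618.3, -120.2, 213.2]
ee_rot: [-179.8, -0.0, 83.8]
force: [-0.0, -0.3, 0.9]
gripper_width: 60.0
gripper_force: 0.0
time_s: 37.55
ee_pos: [622.7, -220.9, 214.5]
ee_rot: [-180.0, 0.0, 65.1]
force: [-0.5, 0.1, -0.2]
gripper_width: 60.0
gripper_force: 0.0
slide at yaw 65.1: [0.007 0.024 4.722]
slide at yaw 65.0: [0.007 0.024 4.722]
spin 0.01 pos [ 622.8 -220.9  214.7] yaw 65.08 rot [-179.98    0.  ] t 37.6 w 60.0 F [ 0.6 -0.4  0.5]
```

```bash

python3 -m jog '{"jaw":[60,60,60,60,60,60,60,60],"slide":[[0,0.02,0.6],[0,0,0.8],[0,0,0.8],[0,0,0.8],[0,0,0.8],[0,0,0.6],[0,0,0.32],[0,0,0]],"spin":[0,0,0,0,0,0,0,0]}' 30
python3 -m jog '{"jaw":[0,0,0,0,0,0,0,0,0,0],"slide":[[0,0,0],[0,0,0],[0,0,0],[0,0,0],[0,0,0],[0,0,0],[0,0,0],[0,0,0],[0,0,0],[0,0,0]],"spin":[0,0,0,0,0,0,0,0,0,0]}' 30
python3 go.py 586.6 -61.2 195 83.8
```

```text
time_s: 38.4
ee_pos: [622.6, -221.0, 71.9]
ee_rot: [-179.8, 0.0, 65.0]
force: [0.6, 0.0, -0.2]
gripper_width: 59.8
gripper_force: 0.0
time_s: 39.4
ee_pos: [623.5, -221.4, 73.4]
ee_rot: [180.0, 0.0, 65.0]
force: [-0.4, -0.5, -0.4]
gripper_width: 12.2
gripper_force: 30.0
slide at yaw 65.0: [ 4.319 -3.37  -4.055]
slide at yaw 83.8: [ 5.175 -1.798 -4.055]
spin -2.35 pos [ 623.5 -221.4   73.4] yaw 65.01 rot [179.98   0.  ] t 39.4 w 12.2 F [-0.4 -0.5 -0.4]
```

```bash

python3 -m jog '{"jaw":[0,0,0,0,0,0,0],"slide":[[0,0,-0.4],[0,0,-0.8],[0,0,-0.9],[0,0,-0.9],[0,0,-0.8],[0,0,-0.3],[0,0,0]],"spin":[0,0,0,0,0,0,0]}' 40
python3 -m jog '{"jaw":[0,0,0,0,0],"slide":[[0,0,0],[0,0,0],[0,0,0],[0,0,0],[0,0,0]],"spin":[-0.75,-0.8,-0.8,0,0]}'
python3 -m jog '{"jaw":[0,0,0,0,0,0,0,0,0,0],"slide":[[0.4,-0.14,0],[0.8,-0.28,0],[0.8,-0.28,0],[0.8,-0.28,0],[0.8,-0.28,0],[0.8,-0.28,0],[0.7,-0.25,0],[0,0,0],[0,0,0],[0,0,0]],"spin":[0,0,0,0,0,0,0,0,0,0]}'
python3 go.py 586.8 -61.2 120.5 83.9
```

```text
time_s: 40.1
ee_pos: [623.9, -221.5, 197.9]
ee_rot: [179.8, -0.0, 65.0]
force: [0.1, -0.6, -1.0]
gripper_width: 12.1
gripper_force: 40.0
time_s: 40.6
ee_pos: [622.8, -221.1, 194.9]
ee_rot: [-179.9, -0.0, 83.7]
force: [0.4, 0.3, -1.9]
gripper_width: 12.3
gripper_force: 40.0
time_s: 41.6
ee_pos: [586.6, -63.9, 196.3]
ee_rot: [180.0, 0.0, 83.8]
force: [0.6, 0.0, -0.9]
gripper_width: 11.6
gripper_force: 40.0
slide at yaw 83.8: [ 0.09  -0.003  2.525]
slide at yaw 83.9: [ 0.09  -0.003  2.525]
spin -0.02 pos [586.6 -63.9 196.3] yaw 83.76 rot [1.7998e+02 3.0000e-02] t 41.6 w 11.6 F [ 0.6  0.  -0.9]
```

```bash

python3 -m jog '{"jaw":[0,0,0,0,0,0,0,0],"slide":[[0,0,0.5],[0,0,0.7],[0,0,0.7],[0,0,0.6],[0,0,0],[0,0,0],[0,0,0],[0,0,0]],"spin":[0,0,0,0,0,0,0,0]}'
python3 go.py 586.8 -61.2 120.5 83.9
python3 -m jog '{"jaw":[0,0,0,0,0],"slide":[[0.3,0,0.06],[0.4,0,0],[0.4,0,0],[0.3,0,0],[0,0,0]],"spin":[0,0,0,0,0]}'
python3 -m jog '{"jaw":[0,0,0,0,0],"slide":[[0.3,0,0],[0.3,0,0],[0.3,0,0],[0.3,0,0],[0,0,0]],"spin":[0,0,0,0,0]}'
python3 go.py 602 82 116.4 83.8
```

```text
time_s: 42.4
ee_pos: [587.3, -63.7, 122.5]
ee_rot: [179.9, 0.0, 83.8]
force: [1.2, 0.0, -2.0]
gripper_width: 11.6
gripper_force: 40.0
slide at yaw 83.8: [ 0.081 -0.026  0.066]
slide at yaw 83.9: [ 0.081 -0.026  0.066]
spin -0.01 pos [587.3 -63.7 122.5] yaw 83.78 rot [1.7986e+02 1.0000e-02] t 42.4 w 11.6 F [ 1.2  0.  -2. ]
time_s: 42.9
ee_pos: [591.2, -19.9, 119.5]
ee_rot: [180.0, -0.0, 83.9]
force: [0.2, -0.6, -2.9]
gripper_width: 11.8
gripper_force: 40.0
time_s: 43.4
ee_pos: [595.1, 15.4, 119.4]
ee_rot: [180.0, -0.0, 83.9]
force: [-0.3, 0.3, -1.5]
gripper_width: 12.2
gripper_force: 40.0
slide at yaw 83.9: [ 2.232 -0.007  0.102]
slide at yaw 83.8: [ 2.232 -0.01   0.102]
spin 0.01 pos [595.1  15.4 119.4] yaw 83.88 rot [ 1.7999e+02 -2.0000e-02] t 43.4 w 12.2 F [-0.3  0.3 -1.5]
```

```bash

python3 -m jog '{"jaw":[0,0,0,0,0,0,0],"slide":[[0.5,0,0],[0.5,0,0],[0.5,0,0],[0.5,0,0],[0.27,0,0],[0,0,0],[0,0,0]],"spin":[0,0,0,0,0,0,0]}'
python3 -m jog '{"jaw":[0,0,0,0],"slide":[[0,0,0.06],[0,0,0.04],[0,0,0.02],[0,0,0]],"spin":[0,0,0,0]}'
python3 -m jog '{"jaw":[20,30,40,40,40,40,40,40,40,40],"slide":[[0,0,0],[0,0,0],[0,0,0],[0,0,0],[0,0,-0.3],[0,0,-0.7],[0,0,-0.9],[0,0,-0.9],[0,0,-0.5],[0,0,0]],"spin":[0,0,0,0,0,0,0,0,0,0]}' 30
python3 -m jog '{"jaw":[91,91,91,91,91,91,91,91],"slide":[[-0.9,0,0],[-0.9,0,0],[-0.9,0,0],[-0.9,0,0],[-0.9,0,0],[-0.9,0,0],[-0.9,0,0],[0,0,0]],"spin":[0,0,0,0,0,0,0,0]}' 20
python3 - <<'E'
from h import *
t=snap("top","pics/t7.png")[:,:,::-1];s=snap("scene","pics/s7.png")[:,:,::-1]
r=[]
for n,im in(("top",t),("scene",s)):
    u,v=proj(n,(570,90,100));u,v=int(u),int(v);print(n,u-70,v-75);r.append(cv2.resize(im[v-75:v+75,u-70:u+70],None,fx=2.8,fy=2.8,interpolation=cv2.INTER_CUBIC))
cv2.imwrite("pics/c9.png",np.hstack(r))
E
python3 go.py 436 24 120 80
```

```text
time_s: 44.1
ee_pos: [602.2, 81.9, 119.3]
ee_rot: [-180.0, 0.0, 83.8]
force: [-0.9, 0.1, -2.1]
gripper_width: 11.7
gripper_force: 40.0
time_s: 44.5
ee_pos: [602.2, 81.3, 116.3]
ee_rot: [180.0, 0.0, 83.8]
force: [-1.6, -1.2, 2.8]
gripper_width: 11.9
gripper_force: 40.0
time_s: 45.5
ee_pos: [603.8, 82.1, 218.2]
ee_rot: [179.6, -0.1, 83.8]
force: [-0.2, -0.4, 0.9]
gripper_width: 40.3
gripper_force: 0.0
time_s: 46.3
ee_pos: [581.0, -108.8, 213.8]
ee_rot: [-179.9, 0.1, 83.6]
force: [0.3, 0.1, 0.3]
gripper_width: 90.8
gripper_force: 0.0
top 215 150
scene 270 186
slide at yaw 83.7: [ 3.782 -5.292  3.135]
slide at yaw 80.0: [ 3.43  -5.527  3.135]
spin 0.47 pos [ 581.4 -106.1  214.1] yaw 83.73 rot [-1.7992e+02 -4.0000e-02] t 46.4 w 90.8 F [0.3 0.6 0.4]
```

View pics/c9.png

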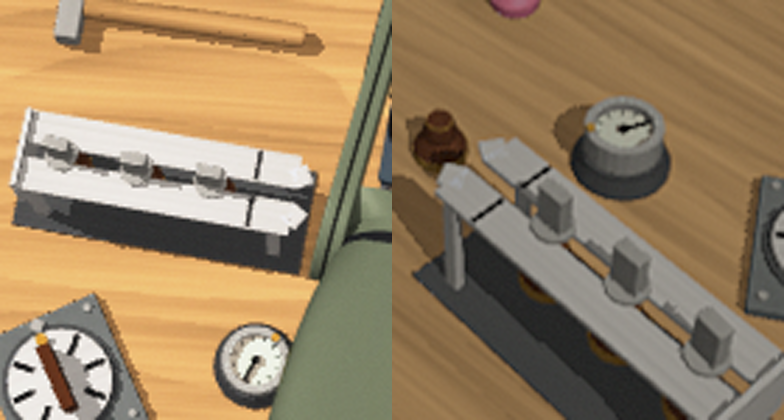

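All three handles hang beyond the line with gaps between them (tabs at (62,150), (137,165) and (212,180) in the top tile). The vent stud is at its pointer. Next I'll measure the clock.

```bash
python3 - <<'E'
from h import *
t=cv2.imread("pics/t0.png");s=cv2.imread("pics/s7.png")
r=[]
for n,im in(("top",t),("scene",s)):
    u,v=proj(n,(436,24,45));u,v=int(u),int(v);print(n,u-20,v-20);r.append(cv2.resize(im[v-20:v+20,u-20:u+20],None,fx=10,fy=10,interpolation=cv2.INTER_CUBIC))
cv2.imwrite("pics/c10.png",np.hstack(r))
E
```

```text
top 286 259
scene 332 208
```

View pics/c10.png

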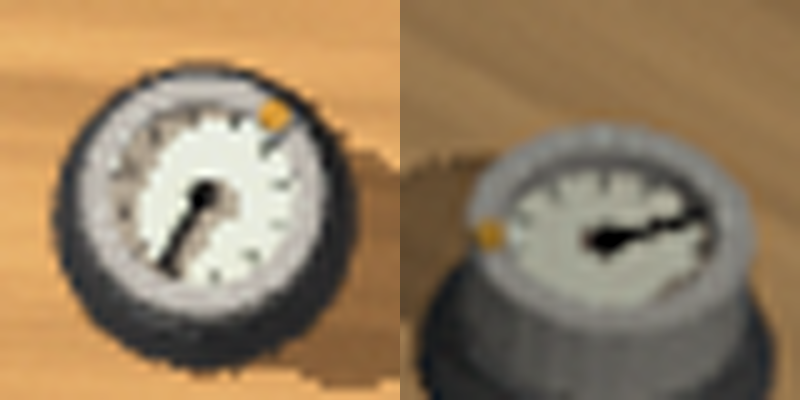

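Top view: pivot (203,193), hand tip (166,272), stud (275,115), ring centre about (200,195). Scene view: pivot (605,240), tip (708,213), stud (489,236).

```bash
python3 - <<'E'
from h import *
def f(n,x,y,z):
    o=(286,259) if n=="top" else (332,208); x-=0 if n=="top" else 400
    return at(n,o[0]+(x+.5)/10-.5,o[1]+(y+.5)/10-.5,z)[:2]
ang=lambda d:np.degrees(np.arctan2(d[1],d[0])).round(1)
for n,c,pv,tip,st in(("top",(200,195),(203,193),(166,272),(275,115)),("scene",(611,228),(605,240),(708,213),(489,236))):
    C=f(n,*c,48);S=f(n,*st,50)
    for z in(36,42,46):
        P=f(n,*pv,z);T=f(n,*tip,z);print(n,z,"pivot",P.round(1),"hand",ang(T-P),np.linalg.norm(T-P).round(1))
    print("ring",C.round(1),"stud",S.round(1),ang(S-C),np.linalg.norm(S-C).round(1))
E
```

```text
top 36 pivot [442.8  26. ] hand 159.3 24.1
top 42 pivot [441.9  25.9] hand 159.3 24.0
top 46 pivot [441.4  25.8] hand 159.3 23.9
ring [440.5  26.5] stud [463.6   7.6] -39.2 29.9
scene 36 pivot [437.1  23.4] hand 151.4 26.6
scene 42 pivot [441.9  26.5] hand 151.4 26.4
scene 46 pivot [445.1  28.7] hand 151.4 26.2
ring [442.8  28.4] stud [465.3  10. ] -39.2 29.1
```

```bash
python3 - <<'E'
from h import *
ang=lambda d:np.degrees(np.arctan2(d[1],d[0])).round(1)
for n,fn,pv,tip in(("top","t0",(20.3,19.3),(16.6,27.2)),("scene","s7",(20.5,24.0),(30.8,21.3)),("top","t7",(20.3,19.3),(16.6,27.2)),("scene","s0",(20.5,24.0),(30.8,21.3)),("scene","s1",(20.5,24.0),(30.8,21.3))):
    o=(286,259) if n=="top" else (332,208)
    g=cv2.cvtColor(cv2.imread(f"pics/{fn}.png"),cv2.COLOR_BGR2GRAY).astype(float)[o[1]:o[1]+40,o[0]:o[0]+40]
    P=np.array(pv)-.45;T=np.array(tip)-.45;d=(T-P)/np.linalg.norm(T-P);nn=np.array([-d[1],d[0]])
    yy,xx=np.mgrid[:40,:40];R=np.stack([xx,yy],-1)-P;a=R@d;b=R@nn
    L=np.linalg.norm(T-P)
    # darkness-weighted line, excluding hub & tip zone
    for lo,hi in((2.0,L-1.5),(2.0,L-3),(-2,L)):
        m=(a>lo)&(a<hi)&(abs(b)<2.0); w=np.clip(110-g,0,None)*m
        pts=np.stack([xx,yy],-1)[m];ww=w[m]; 
        c=(pts*ww[:,None]).sum(0)/ww.sum(); q=pts-c
        _,V=np.linalg.eigh((q*ww[:,None]).T@q); v=V[:,1]*np.sign(V[:,1]@d)
        A=at(n,o[0]+c[0],o[1]+c[1],42)[:2];B=at(n,*(np.array(o)+c+v*3),42)[:2]
        print(n,fn,"hand",ang(B-A),"centroid from axis",ang(A-np.array([441.9,26.5])),(A-[441.9,26.5]).round(1),ww.sum())
E
```

```text
top t0 hand 152.0 centroid from axis 158.2 [-12.1   4.8] 357.0
top t0 hand 143.1 centroid from axis 159.3 [-9.3  3.5] 212.0
top t0 hand 157.2 centroid from axis 161.4 [-7.9  2.7] 942.0
scene s7 hand 154.1 centroid from axis 150.6 [-11.5   6.5] 681.0
scene s7 hand 150.2 centroid from axis 149.2 [-9.5  5.6] 532.0
scene s7 hand 152.9 centroid from axis 151.2 [-8.6  4.7] 1683.0
top t7 hand 152.6 centroid from axis 158.0 [-12.    4.9] 315.0
top t7 hand 144.1 centroid from axis 158.9 [-9.2  3.5] 186.0
top t7 hand 157.6 centroid from axis 160.8 [-7.7  2.7] 845.0
scene s0 hand 154.1 centroid from axis 150.6 [-11.6   6.5] 724.0
scene s0 hand 150.3 centroid from axis 149.3 [-9.5  5.7] 557.0
scene s0 hand 152.5 centroid from axis 151.3 [-8.8  4.8] 1786.0
scene s1 hand 154.1 centroid from axis 150.6 [-11.5   6.5] 688.0
scene s1 hand 150.1 centroid from axis 149.2 [-9.5  5.6] 536.0
scene s1 hand 152.8 centroid from axis 151.2 [-8.7  4.8] 1705.0
```

```bash

python3 -m jog '{"jaw":[91,91,91,91,91,91,91,91,91,91],"slide":[[0.6,-0.7,0],[0.6,-0.7,0],[0.6,-0.7,0],[0.6,-0.7,0],[0.6,-0.7,0],[0.6,-0.7,0],[0.2,-0.85,0],[0,0,0],[0,0,0],[0,0,0]],"spin":[0,0,0,0,0,0,0,-1,-1,-1]}' 15
python3 -m jog '{"jaw":[91,91,91,91,91,91,91,91,91,91],"slide":[[0,0,0],[0,0,0],[0,0,0],[0,0,0],[0,0,0],[0,0,0],[0,0,0],[0,0,0],[0,0,0],[0,0,0]],"spin":[-1,-1,-1,-1,-1,-1,-1,-0.8,0,0]}'
python3 go.py 442 26.5 27 170
```

```text
time_s: 47.4
ee_pos: [443.0, 25.0, 214.7]
ee_rot: [-180.0, -0.0, 108.2]
force: [-0.4, -0.6, 0.3]
gripper_width: 91.3
gripper_force: 0.0
time_s: 48.4
ee_pos: [443.3, 24.4, 214.7]
ee_rot: [180.0, -0.0, 170.1]
force: [-1.1, -0.5, -0.3]
gripper_width: 91.0
gripper_force: 0.0
slide at yaw 170.1: [0.055 0.062 6.256]
slide at yaw 170.0: [0.055 0.062 6.256]
spin 0.02 pos [443.3  24.4 214.7] yaw 170.13 rot [ 1.7999e+02 -2.0000e-02] t 48.4 w 91.0 F [-1.1 -0.5 -0.3]
```

```bash

python3 -m jog '{"jaw":[91,91,91,91,91,91,91,91,91,91],"slide":[[0.05,0.06,0.8],[0,0,0.9],[0,0,0.9],[0,0,0.9],[0,0,0.9],[0,0,0.8],[0,0,0.5],[0,0,0.3],[0,0,0.15],[0,0,0]],"spin":[0,0,0,0,0,0,0,0,0,0]}' 10
python3 -m jog '{"jaw":[60,60,60,60,60,60,60,60],"slide":[[0,0,0],[0,0,0],[0,0,0],[0,0,0],[0,0,0],[0,0,0],[0,0,0],[0,0,0]],"spin":[0,0,0,0,0,0,0,0]}' 10
python3 go.py 442 26.5 27 4.7
```

```text
time_s: 49.4
ee_pos: [442.5, 25.8, 30.3]
ee_rot: [-180.0, -0.0, 170.2]
force: [0.1, 0.4, 0.7]
gripper_width: 91.1
gripper_force: 0.0
time_s: 50.2
ee_pos: [442.8, 26.0, 30.8]
ee_rot: [180.0, 0.1, 170.2]
force: [-1.1, 3.6, 5.5]
gripper_width: 65.7
gripper_force: 10.0
slide at yaw 170.2: [0.03  0.012 0.127]
slide at yaw 4.7: [-0.027 -0.019  0.127]
spin 20.68 pos [442.8  26.   30.8] yaw 170.18 rot [1.7996e+02 6.0000e-02] t 50.2 w 65.7 F [-1.1  3.6  5.5]
```

```bash

python3 -m jog '{"jaw":[60,60,60,60,60,60,60,60,60,60],"slide":[[0,0,0],[0,0,0],[0,0,0],[0,0,0],[0,0,0],[0,0,0],[0,0,0],[0,0,0],[0,0,0],[0,0,0]],"spin":[0.8,0.8,0.8,0.8,0.8,0.8,0.8,0.8,0.8,0.8]}' 15
python3 -m jog '{"jaw":[60,60,60,60,60,60,60,60,60,60],"slide":[[0,0,0],[0,0,0],[0,0,0],[0,0,0],[0,0,0],[0,0,0],[0,0,0],[0,0,0],[0,0,0],[0,0,0]],"spin":[0.8,0.8,0.8,0.8,0.8,0.8,0.8,0.8,0.8,0.8]}' 15
python3 -m jog '{"jaw":[60,60,60,60,60,60,60,60,60,60],"slide":[[0,0,0],[0,0,0],[0,0,0],[0,0,0],[0,0,0],[0,0,0],[0,0,0],[0,0,0],[0,0,0],[0,0,0]],"spin":[0.8,0.8,0.8,0.8,0.8,0.6,0.08,0,0,0]}' 15
python3 go.py 442 26.5 27 4.7
```

```text
time_s: 51.2
ee_pos: [442.1, 25.2, 30.8]
ee_rot: [-180.0, 0.0, 106.0]
force: [-2.0, -0.8, 7.0]
gripper_width: 65.5
gripper_force: 15.0
time_s: 52.2
ee_pos: [441.1, 25.5, 30.7]
ee_rot: [-179.9, 0.1, 42.0]
force: [-3.6, 1.7, 9.2]
gripper_width: 65.8
gripper_force: 15.0
time_s: 53.2
ee_pos: [440.8, 26.1, 30.7]
ee_rot: [-179.9, 0.2, 4.7]
force: [-4.0, 3.8, 10.0]
gripper_width: 65.5
gripper_force: 15.0
slide at yaw 4.7: [ 0.041 -0.011  0.125]
slide at yaw 4.7: [ 0.041 -0.011  0.125]
spin 0.0 pos [440.8  26.1  30.7] yaw 4.72 rot [-1.7995e+02  1.7000e-01] t 53.2 w 65.5 F [-4.   3.8 10. ]
```

Release, lift, back off to the right, and look.

```bash

python3 -m jog '{"jaw":[91,91,91,91,91,91,91,91,91,91],"slide":[[0,0,0],[0,0,0],[0,0,0],[0,0,0],[0,0,-0.6],[0,0,-0.9],[0,0,-0.9],[0,0,-0.9],[0,0,-0.9],[0,0,-0.9]],"spin":[0,0,0,0,0,0,0,0,0,0]}'
python3 -m jog '{"jaw":[91,91,91,91,91,91,91,91,91],"slide":[[0,0.9,0],[0,0.9,0],[0,0.9,0],[0,0.9,0],[0,0.9,0],[0,0.9,0],[0,0.9,0],[0,0.9,0],[0,0,0]],"spin":[0,0,0,0,0,0,0,0,0]}'
python3 - <<'E'
from h import *
t=snap("top","pics/t8.png")[:,:,::-1];s=snap("scene","pics/s8.png")[:,:,::-1]
r=[]
for o,im in(((286,259),t),((332,208),s)):
    r.append(cv2.resize(im[o[1]:o[1]+40,o[0]:o[0]+40],None,fx=10,fy=10,interpolation=cv2.INTER_CUBIC))
cv2.imwrite("pics/c11.png",np.hstack(r))
E
```

```text
time_s: 54.2
ee_pos: [442.2, 25.5, 184.3]
ee_rot: [180.0, 0.0, 4.8]
force: [0.7, -0.5, -0.1]
gripper_width: 91.3
gripper_force: 0.0
time_s: 55.1
ee_pos: [460.6, -192.3, 183.0]
ee_rot: [179.9, -0.0, 4.6]
force: [-0.7, 1.1, -0.2]
gripper_width: 91.1
gripper_force: 0.0
```

View pics/c11.png

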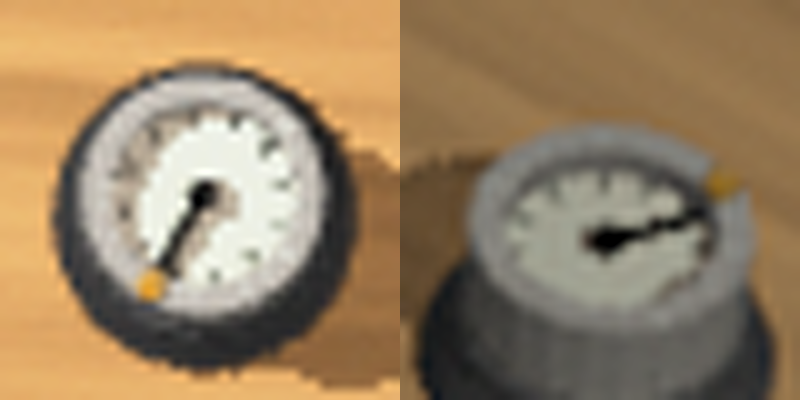

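The stud is now at (151,287) in the top view and (723,185) in the scene view, close to the hand's tip. I'll put a number on the remaining error.

```bash
python3 - <<'E'
from h import *
def f(n,x,y,z):
    o=(286,259) if n=="top" else (332,208); x-=0 if n=="top" else 400
    return at(n,o[0]+(x+.5)/10-.5,o[1]+(y+.5)/10-.5,z)[:2]
ang=lambda d:np.degrees(np.arctan2(d[1],d[0])).round(1)
for n,a,b,tip in(("top",(275,115),(151,287),(166,272)),("scene",(489,236),(723,185),(708,213))):
    S0=f(n,*a,50);S1=f(n,*b,50);e=np.radians
    # axis from the two stud positions at known radius: turn -165.5, chord known
    d=S1-S0;mid=(S0+S1)/2; t=e(165.5); perp=np.array([-d[1],d[0]])
    for sg in(1,-1):
        C=mid+sg*perp/2/np.tan(t/2)
        rot=lambda v,t:np.array([v[0]*np.cos(t)-v[1]*np.sin(t),v[0]*np.sin(t)+v[1]*np.cos(t)])
        if np.linalg.norm(rot(S0-C,-t)-(S1-C))<1:
            print(n,"axis",C.round(1),"R",np.linalg.norm(S1-C).round(1),"stud now",ang(S1-C))
            for z in(38,40,42,44,46):
                T=f(n,*tip,z)-C;print(z,"tip",ang(T),np.linalg.norm(T).round(1))
E
```

```text
top axis [440.8  25.9] R 29.2 stud now 155.8
38 tip 157.4 22.5
40 tip 157.8 22.7
42 tip 158.2 22.9
44 tip 158.6 23.1
46 tip 159.0 23.3
scene axis [442.5  28.4] R 29.3 stud now 155.7
38 tip 162.0 28.5
40 tip 158.9 27.2
42 tip 155.5 26.1
44 tip 151.8 25.1
46 tip 147.7 24.1
```

View pics/s8.png

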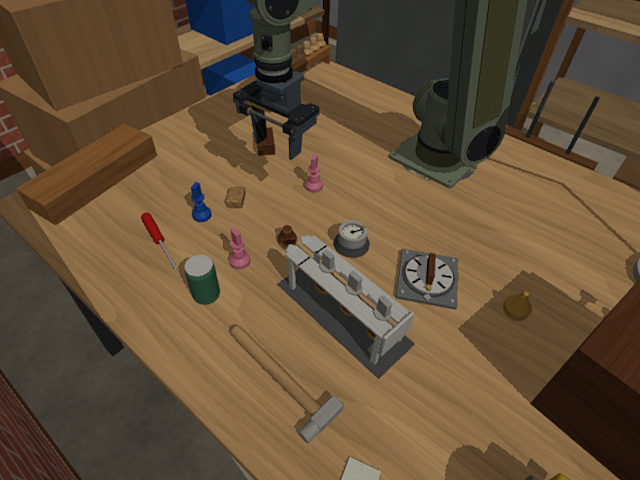

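All three handles hang on the rail (tabs near (327,257), (355,283) and (384,307)). The bystanders are where they started and the arm is clear, so I'm handing in.

```bash
python3 -c "
from workcell import env
print(env.job_done())"
```

```text
the job is handed in; nothing more can be done
None
```

I handed the job in at about 55 s, without seeing a verdict: the vent stud is at its pointer, all three walnut hangers hang past the black line with clear gaps, and the bezel stud is at the clock hand's tip to within about 3° by my measurement.

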